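# Take a moisture reading on a cut shoe sole and hold the probe there

### The job

Check the moisture of the cut sole that lies on the green slab: first turn the moisture meter's dial until it clicks in at the green mark (sole leather) and let go of it, then draw the cordless probe out of its leaning holder and set its brass tip down in the middle of the ring drawn on the sole. Press lightly with the probe upright, so that the spring tip is pushed in about half of its travel, neither barely touching nor bottomed, and do not shift the sole or disturb the polish tins and the block of beeswax near by. Finish holding the probe like that, pressed on the mark with the arm still: do not lift it or let go, since the meter is reading.

Things in the scene. Friction and masses are not known exactly. Their poses are not given: they have to be found in the camera images.
- meter: moisture meter, dark grey box 170 (x) x 110 (y) x 46 mm with a light grey face; does not move. Origin: centre of its underside; x runs from the dial half to the display half. Dial axis vertical at x = -36 mm, y = 0. Five coloured marks round the dial, clockwise from above: white, yellow, red, green, blue, at +60, +30, 0, -30, -60 degrees from the meter's x axis (positive towards its y)
- dial (a joint): angle of the black selector dial in rad, clockwise from above, with a spring detent every 0.524: white 0, yellow 0.524, red 1.047, green 1.571, blue 2.094 (end stops just beyond white and blue). A detent takes about 0.07 N m to leave; past half way the dial is pulled into the next. Starts at yellow or red
- dial_grip (a point): point on the dial's axis, 76 mm above the bench, where the TCP can take its bar grip from above: bar 13 mm thick, 40 mm long, 55 to 80 mm above the bench, on a disc 43 mm across. The bar lies along the meter's x axis turned by (1.047 - dial value) rad counter-clockwise from above; a white line marks its pointer end
- green_mark (a point): centre of the green mark on the meter's face, 9 x 9 mm, 47 mm above the bench
- holder: probe holder: dark steel foot 95 x 80 x 15 mm with an aluminium tube (outer diameter 31, inner 21 mm) that leans 20 degrees from the vertical towards the foot's -x side; it does not move. Origin: centre of the underside. The centre of the tube's mouth is at x = -6, y = 0, z = 79 mm
- probe: cordless probe, loose, 0.15 to 0.23 kg, at first in the holder's tube, leaning 20 degrees; it draws out along the tube's axis, clear after 65 mm. Origin: on its axis at the shoulder that rests on the tube's mouth; z runs up the handle. Black round handle: diameter 30 mm to z = 14, then 27 mm to z = 88, top 93. Shaft: diameter 17, to z = -44. Brass ball tip: diameter 14, ends at z = -62 when free
- probe_grip (a point): point on the handle's axis 55 mm above the shoulder, good to take it at: approach along the probe's own axis, tilted 20 degrees; nothing stands within 40 mm of the handle
- probe_tip (a joint): how far the spring tip is pushed into the shaft, in m: 0 free, 0.008 fully in (bottomed). Spring: 1.5 N to start moving, then 0.6 N per mm (about 3.9 N at half travel, 6.3 N at the end)
- tip (a point): lowest point of the brass ball on the probe's axis (moves with the tip)
- sole: cut shoe sole of pale tan leather, loose on the slab, 89 x 219 x 4 mm, 75 g. Origin: centre of its underside; y runs along its length
- mark (a point): centre of the ring of dark blue pen (29 mm across) on the sole's upper face, 16 mm above the bench
- slab: dark green rubber cutting slab under the sole, 250 x 135 x 12 mm; it does not move. Origin: centre of its underside, x along its length
- beeswax: yellow block of beeswax, 43 x 54 x 20 mm, loose on the bench near its left front corner, to be left alone. Origin: centre of its underside
- tin_black: black polish tin, 70 mm across, 22 mm high, loose on the bench, the brown tin on top of it, to be left alone. Origin: centre of its underside
- tin_brown: reddish-brown polish tin, 70 mm across, 22 mm high, on top of the black one, to be left alone. Origin: centre of its underside

How it is judged:
On the way, in this order (a step that is already met when the one before it is completed fails the run):
1. the dial has clicked in at the green mark and has been let go (value of joint dial between 1.4208 and 1.7208 rad and velocity of joint dial between -0.1 and 0.1 rad/s and contact force between each of the arm, the fingers and meter below 0.1 N), for 0.3 s.
2. the probe has been drawn out of the holder and is held in the fingers (contact force between probe and holder below 0.05 N and distance between probe and holder above 0.13 m and contact force between the fingers and probe above 1 N), for 0.1 s.
At the end, for the whole second after the job is handed in: the fingers hold the probe upright within 0.10 rad (6 degrees), at rest, its tip within 8 mm of the centre of the ring and pressed 1.8 to 6.8 mm in of 8 mm, with 1.5 to 8 N on the sole; the probe is clear of the holder, the dial stands at green within 0.15 rad, and the sole has moved less than 15 mm (value of joint dial between 1.4208 and 1.7208 rad and horizontal distance between tip and mark below 0.008 m and angle between probe's own z axis and vertical below 0.1 rad and height (world z) of probe above 0.05 m and value of joint probe_tip between 0.0018 and 0.0068 m and contact force between probe and sole between 1.5 and 8 N and contact force between the fingers and probe above 1 N and contact force between probe and holder below 0.05 N and linear speed of probe below 0.01 m/s and distance of mark from where it was at the start of the episode below 0.015 m); the arm keeps its last pose, push and grip.
It fails at once if the sole was pressed hard by the probe (over 15 N) (contact force between probe and sole above 15 N).
It fails at once if the sole was touched hard by the arm or gripper (over 5 N) (contact force between any of the arm, the fingers and sole above 5 N).
It fails at once if the sole was shifted by more than 20 mm (distance of mark from where it was at the start of the episode above 0.02 m).
It fails at once if a polish tin or the block of beeswax was shifted by more than 20 mm (distance of any of beeswax, tin_black, tin_brown from where it was at the start of the episode above 0.02 m).
It also fails if it takes over 59 s, if anything falls off the work surface, if the arm or the gripper's body presses on something with over 40 N, if the wrist force passes 120 N, or if a joint passes its speed limit or range.

### The arm

A 6-joint arm with a two-finger parallel gripper is mounted at the origin on a cart in front of the work surface, level with it; the furniture and walls round the work are solid. World frame = base frame: x ahead of the robot, y to its left, z up, the work surface at z = 0. Lengths are in m, angles in rad, forces in N, time in s.
With the tool pointing down it reaches from about 0.35 to 0.775 m from the base axis. Payload 7.3 kg.
Tool frame: the origin (TCP) lies between the finger pads, 19 mm behind the fingertips; this is the grasp point; z points along the fingers, y is the line along which they close (so a half turn about z gives the same grasp; the last joint's range is limited). The gripper opens to 92 mm and grips with 3 to 60 N. Pads are 19 mm wide; open, the fingers measure 130 mm over their backs; the gripper's body (75 mm by 190 mm) begins 47 mm behind the grasp point.
Start: joints at [0.975, 0.342, 1.524, -0, 1.275, -0.146], TCP at [0.228, 0.473, 0.246] pointing down, gripper open.
Joint ranges: [-2.53, 2.53], [-0.77, 2.02], [0.04, 2.7], [-1, 4.14], [0.28, 2.66], [-3.11, 3.11]. Speed limits (rad/s): [2.57, 2.57, 3.14, 3.14, 3.14, 3.14].

### API

Orientations are given as [roll, pitch, yaw] about the fixed x, y, z axes, in that order (R = Rz(yaw) Ry(pitch) Rx(roll)).
In Python, from cell import observe, cams, robot, models gives the robot as it stands.
- The arm moves only by the shell command python3 -m jog 'ROWS' [FORCE]. ROWS is JSON, a list of rows, each a list of 3 entries, a list of its own where there are three numbers: the shift along the tool's x, y, z each as a share of 0.4 m, from -1 to 1, then the turn about the tool's z as a share of pi rad, from -1 to 1, then the closure, from 0 (fully open) to 1 (shut). In form: [[[x, y, z], turn, jaw], ...]. A call has 1 to 12 rows; each row is the pose to reach, as a shift and turn from the pose commanded when the call began, along the tool's axes at that moment, turning the shorter way round; what a row does not reach only later rows make up. A row lasts 1/8 s, in which the tool goes at most 62.5 mm and 10.7 degrees, less where a joint would pass 70% of its speed; a pose out of reach is approached as far as the arm can. A call with a number of a shift or a turn outside -1 to 1 is refused whole. A call with a gripper value outside its range is refused whole. The fingers move at their own pace and stop on an object; FORCE is the grip in N (left out, the last holds). Time passes only in rows, so rows that repeat a pose let the fingers close. It gives the time, the measured TCP pose, the force, the opening and the grip force at its end, in the units of the state.
- observe(): the state, without advancing time (a new reading comes with each control period).
- cams.read_camera(name): name is "scene" or "top" or "wrist"; returns the picture (480x640x3 uint8, red, green, blue); there is no depth.
- cams.camera_model(name): a dict with "camera_matrix" (3x3 intrinsics, pixels), "pose" (4x4, takes a point from camera to world coordinates). Camera axes: x right, y down, z forward; pixel columns grow to the right and rows downward; lengths in m; the calibration is good to about 2 mm. A picture is of the moment at which its call begins: read the wrist's pose just before it. camera_model takes no time and is no camera call; for the wrist camera it gives the pose at the moment of the call.
- robot.hand_in(): hands the job in; it is judged then, once.
Trained networks look in the newest picture that a camera, given by its name, has taken for a name from the list of things; names that differ only in an ending like _2 or _b are one class to them, and where a whole thing is asked for, a point or a joint stands for the part that bears it (a point fixed in the world has none). Each returns a list of dicts, best first, with "confidence" (0 to 1); they miss things now and then, are a little off and sometimes report something else, mostly with a low value. They report only what shows in the picture. A call takes as long as a camera call.
- models.find_in(target, camera): "position" ([x, y, z] in m, in world coordinates, good to about 4 mm: the middle of the surface that is visible of it).
- models.pinpoint(target, camera): "position" ([x, y, z] in m, in world coordinates, good to about 4 mm: a listed point, or the origin of a listed thing).
The state is a dict: "time": time; "qpos": joint angles; "qvel": joint speeds; "joint_efforts": joint torques, N m; "tool_pos": TCP position; "tool_rot": TCP orientation; "contact_force": force on the tool from outside, world axes, zero at the start; "torque": the same for the moment, N m; "opening": finger opening in m; "grip_force": force on a finger pad.
Only numpy, scipy, OpenCV 4.12 (cv2) and the standard library are available. Lean on these libraries where they do the work, as an engineer would, in place of code of your own. Each camera call takes 0.05 s, during which the arm holds its last target. There are 200 camera calls.

## Working session

There is one attempt and no reset: what is moved stays moved. The work goes in short steps, Python scripts to look and compute and a shell command to move; the robot and the scene stay as the last step left them, time stands still between calls to the robot, and variables do not carry over. Pictures are saved under pics/ and viewed, at most 10 in all, crops included, and the job is handed in when it is done.

```bash
mkdir -p pics; ls
python3 - <<'E'
from cell import observe,cams,robot,models
import cv2,numpy as np
s=observe();print({k:np.round(v,3).tolist() for k,v in s.items()})
for c in ["scene","top"]:
    im=cams.read_camera(c);cv2.imwrite(f"pics/{c}0.png",im[:,:,::-1])
    for t in ["meter","dial_grip","green_mark","holder","probe","probe_grip","mark","slab","sole","beeswax","tin_black"]:
        r=models.pinpoint(t,c)
        print(c,t,[(np.round(q["position"],3).tolist(),round(q["confidence"],2)) for q in r[:2]])
E
```

```text
pics
{'time': 0.0, 'qpos': [0.975, 0.343, 1.525, 0.0, 1.275, -0.146], 'qvel': [-0.002, -0.002, -0.001, -0.001, 0.001, -0.001], 'joint_efforts': [-0.002, -43.123, -24.423, 0.072, 0.056, -0.0], 'tool_pos': [0.228, 0.472, 0.245], 'tool_rot': [-3.14, -0.0, 2.692], 'contact_force': [-0.091, -0.627, -0.846], 'torque': [0.011, -0.042, 0.013], 'grip_force': 0.0, 'opening': 0.092}
scene meter [([0.466, -0.296, 0.084], 0.71), ([0.466, 0.19, 0.002], 0.57)]
scene dial_grip [([0.434, 0.188, 0.076], 0.68), ([0.467, -0.296, 0.082], 0.52)]
scene green_mark [([0.46, 0.17, 0.051], 0.77)]
scene holder [([0.47, -0.298, 0.0], 0.85), ([0.54, -0.452, -0.004], 0.55)]
scene probe [([0.468, -0.296, 0.081], 0.95), ([0.47, -0.296, -0.002], 0.4)]
scene probe_grip [([0.443, -0.299, 0.13], 0.59)]
scene mark [([0.452, 0.003, 0.018], 0.55)]
scene slab [([0.509, 0.002, 0.002], 0.78)]
scene sole [([0.499, 0.01, 0.011], 0.95), ([0.435, 0.186, 0.078], 0.21)]
scene beeswax [([0.382, 0.343, 0.001], 0.69)]
scene tin_black [([0.541, -0.449, -0.005], 0.64)]
top meter [([0.471, 0.182, 0.001], 0.79)]
top dial_grip [([0.436, 0.188, 0.075], 0.59)]
top green_mark [([0.458, 0.167, 0.045], 0.73)]
top holder [([0.466, -0.294, -0.0], 0.58)]
top probe [([0.464, -0.298, 0.078], 0.49), ([0.54, -0.454, 0.023], 0.32)]
top probe_grip [([0.443, -0.302, 0.132], 0.49)]
top mark [([0.452, 0.001, 0.017], 0.83), ([0.47, -0.291, -0.004], 0.39)]
top slab [([0.511, 0.003, -0.003], 0.58), ([0.541, -0.447, 0.001], 0.57)]
top sole [([0.502, 0.014, 0.01], 0.94), ([0.542, -0.453, 0.003], 0.66)]
top beeswax [([0.384, 0.34, -0.001], 0.81)]
top tin_black [([0.543, -0.454, 0.001], 0.46)]
```

View pics/top0.png

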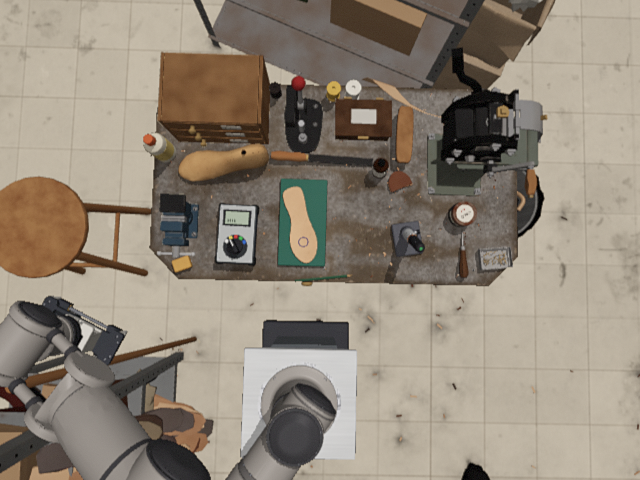

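View pics/scene0.png

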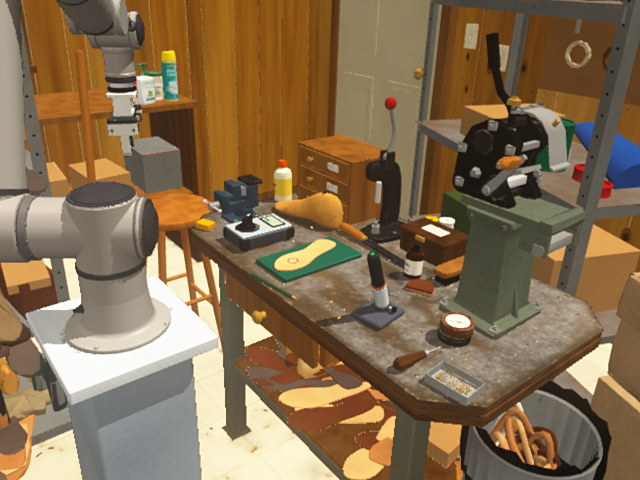

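The top view shows the meter at about (237,233) with its dial at (235,243), the ring on the sole at (303,241) and the holder with the probe at (407,238). The networks' positions agree with this. I'll go above the dial and look with the wrist camera.

```bash
python3 -m jog '[[[-0.777,-0.413,0],0,0.3],[[-0.777,-0.413,0],0,0.3],[[-0.777,-0.413,0],0,0.3],[[-0.777,-0.413,0],0,0.3],[[-0.777,-0.413,0],0,0.3],[[-0.777,-0.413,0],0,0.3],[[-0.777,-0.413,0],0,0.3],[[-0.777,-0.413,0],0,0.3]]'
cat > h.py <<'E'
from cell import observe,cams,robot,models
import cv2,numpy as np
def ray(cam,uv,z,m=None):
    m=m or cams.camera_model(cam);K=np.array(m["camera_matrix"]);T=np.array(m["pose"])
    d=T[:3,:3]@np.linalg.inv(K)@np.array([uv[0],uv[1],1.]);o=T[:3,3]
    return o+d*(z-o[2])/d[2]
def proj(m,p):
    K=np.array(m["camera_matrix"]);T=np.linalg.inv(np.array(m["pose"]))
    c=K@(T[:3,:3]@np.array(p)+T[:3,3]);return c[:2]/c[2]
def rectify(cam,im,m,x0,y0,z,half,px):
    # overhead map at height z: up=+x, left=+y
    c=[(x0+half,y0+half),(x0+half,y0-half),(x0-half,y0-half),(x0-half,y0+half)]
    src=np.float32([proj(m,(a,b,z)) for a,b in c]);n=int(2*half*1000*px)
    H=cv2.getPerspectiveTransform(src,np.float32([[0,0],[n,0],[n,n],[0,n]]))
    return cv2.warpPerspective(im,H,(n,n),flags=cv2.INTER_CUBIC)
def to_tool(d,yaw):
    c,s=np.cos(yaw),np.sin(yaw);return np.array([c*d[0]+s*d[1],s*d[0]-c*d[1],-d[2]])/0.4
E
python3 - <<'E'
from h import *
s=observe();print(s["time"],s["tool_pos"],s["tool_rot"])
m=cams.camera_model("wrist");im=cams.read_camera("wrist")[:,:,::-1]
print(np.array(m["pose"]).round(3).tolist())
for t in ["meter","dial_grip","green_mark"]:
    print(t,[(np.round(q["position"],3).tolist(),round(q["confidence"],2)) for q in models.pinpoint(t,"wrist")[:2]])
a=rectify("wrist",im,m,0.465,0.185,0.05,0.11,2.6)
cv2.imwrite("pics/w1.png",np.hstack([cv2.resize(im,(763,572))[:, :],])); cv2.imwrite("pics/r1.png",a)
E
```

```text
time: 2.2
tool_pos: [0.4359, 0.1893, 0.2454]
tool_rot: [3.141, -0.001, 2.691]
contact_force: [0.1, 1.0, 0.5]
opening: 0.0645
grip_force: 0.0
2.2 [0.43590212 0.18926362 0.24544723] [ 3.14143721e+00 -6.43984027e-04  2.69144683e+00]
[[0.436, 0.864, 0.251, 0.369], [0.9, -0.418, -0.122, 0.222], [-0.0, 0.279, -0.96, 0.384], [0.0, 0.0, 0.0, 1.0]]
meter [([0.467, 0.185, -0.001], 0.59)]
dial_grip [([0.436, 0.188, 0.08], 0.93)]
green_mark [([0.46, 0.174, 0.047], 0.95)]
```

View pics/r1.png

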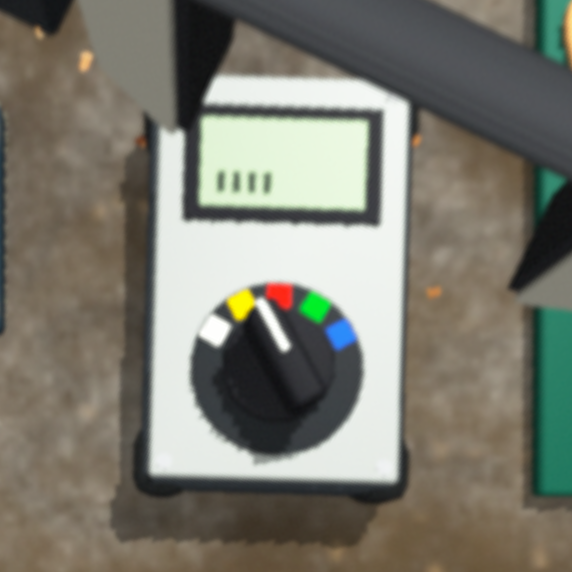

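The rectified view shows the dial's white pointer at yellow (line from 260,300 to 287,350). The meter's yaw is about -1.3° and the disc centre is at (277,368), which is (0.435, 0.1885). The tool yaw should therefore be about 208.7°, so I turn by -54.5° and descend.

```bash
python3 -m jog '[[[0,0,0.1],-0.303,0.3],[[0,0,0.15],-0.303,0.3],[[0,0,0.2],-0.303,0.3],[[0,0,0.2],-0.303,0.3],[[0,0,0.25],-0.303,0.3],[[0,0,0.25],-0.303,0.3],[[0,0,0.35],-0.303,0.3],[[0,0,0.42],-0.303,0.3],[[0,0,0.42],-0.303,0.3]]'; python3 -m jog '[[[0,0,0],0,0.95],[[0,0,0],0,0.95],[[0,0,0],0,0.95],[[0,0,0],0,0.95],[[0,0,0],0,0.95]]' 15; python3 -c "
from h import *
print(observe()['qpos'].round(2))"
```

```text
time: 3.52
tool_pos: [0.4352, 0.189, 0.0767]
tool_rot: [3.141, -0.003, -2.642]
contact_force: [-0.1, 0.2, 0.6]
opening: 0.064
grip_force: 0.0
time: 4.15
tool_pos: [0.4364, 0.1889, 0.0777]
tool_rot: [-3.142, 0.0, -2.64]
contact_force: [-0.3, 0.5, 0.7]
opening: 0.0188
grip_force: 0.0
[ 0.25  0.47  1.87  0.    0.8  -1.83]
```

```bash
python3 -m jog '[[[0,0,0],0,1],[[0,0,0],0,1],[[0,0,0],0,1],[[0,0,0],0.06,1],[[0,0,0],0.11,1],[[0,0,0],0.17,1],[[0,0,0],0.22,1],[[0,0,0],0.28,1],[[0,0,0],0.335,1],[[0,0,0],0.335,1],[[0,0,0],0.335,1]]' 20
```

```text
time: 5.52
tool_pos: [0.4359, 0.1869, 0.0776]
tool_rot: [-3.138, 0.001, 2.592]
contact_force: [-1.5, -10.0, 5.9]
opening: 0.013
grip_force: 20.0
```

```bash
python3 -m jog '[[[0,0,0],0.335,0.5],[[0,0,0],0,0.3],[[0,0,0],0,0.3],[[0,0,-0.15],0,0.3],[[0,0,-0.3],0,0.3],[[0,0,-0.42],0,0.3],[[0,0,-0.42],0,0.3],[[0,0,-0.42],0,0.3]]'
python3 - <<'E'
from h import *
s=observe();print(s["time"],s["tool_pos"],s["tool_rot"])
m=cams.camera_model("wrist");im=cams.read_camera("wrist")[:,:,::-1]
a=rectify("wrist",im,m,0.435,0.1885,0.05,0.05,4)
t=cams.camera_model("top");it=cams.read_camera("top")[:,:,::-1]
b=rectify("top",it,t,0.46,-0.295,0.08,0.1,2)
c=rectify("top",it,t,0.455,0.0,0.016,0.1,2)
cv2.imwrite("pics/r2.png",np.hstack([a[:400,:],b])[:,:800])
cv2.imwrite("pics/ring.png",c)
E
```

```text
time: 6.52
tool_pos: [0.4358, 0.1887, 0.2448]
tool_rot: [-3.141, -0.001, 2.589]
contact_force: [-0.4, -0.1, -0.6]
opening: 0.0641
grip_force: 0.0
6.525 [0.43582606 0.18874534 0.24478589] [-3.14077992e+00 -6.62349762e-04  2.58931687e+00]
```

View pics/r2.png

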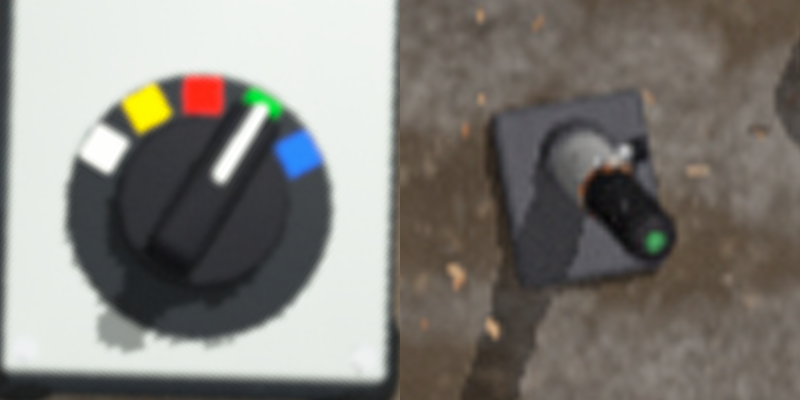

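The dial is at green: in the left half the pointer ends on the green mark at (265,100). The right half shows the holder foot with its x axis about 10° counter-clockwise of world x, and the probe leaning towards world -x with its handle end at (655,240), in agreement with the networks. The tool can't tilt, so I'll grip across the lean plane with tool y along the lean, and the flat pads should straighten the probe once it is free. Next I hover over it and measure.

```bash
python3 -m jog '[[[-0.658,-1,-0.05],0.269,0.35],[[-0.658,-1,-0.05],0.269,0.35],[[-0.658,-1,-0.05],0.269,0.35],[[-0.658,-1,-0.05],0.269,0.35],[[-0.658,-1,-0.05],0.269,0.35],[[-0.658,-1,-0.05],0.269,0.35],[[-0.658,-1,-0.05],0.269,0.35],[[-0.658,-1,-0.05],0.269,0.35],[[-0.658,-1,-0.05],0.269,0.35],[[-0.658,-1,-0.05],0.269,0.35]]'
python3 - <<'E'
from h import *
s=observe();print(s["time"],s["tool_pos"],s["tool_rot"],s["qpos"].round(2))
m=cams.camera_model("wrist");im=cams.read_camera("wrist")[:,:,::-1]
cv2.imwrite("pics/w3.png",im)
for t in ["holder","probe","probe_grip"]:
  for i in range(2):
    print(t,[(np.round(q["position"],3).tolist(),round(q["confidence"],2)) for q in models.pinpoint(t,"wrist")[:2]])
  cams.read_camera("wrist")
for nm,p in [("mouth",(.462,-.297,.079)),("grip",(.4435,-.300,.1307)),("top",(.4307,-.3022,.1664))]: print(nm,proj(m,p).round(0))
cv2.imwrite("pics/h3.png",rectify("wrist",im,m,0.468,-0.296,0.015,0.08,3))
E
```

```text
time: 7.88
tool_pos: [0.4511, -0.2889, 0.2641]
tool_rot: [-3.14, -0.003, 1.745]
contact_force: [0.4, 0.4, 1.2]
opening: 0.0596
grip_force: 0.0
7.875 [ 0.45106127 -0.28892794  0.26413022] [-3.14000772e+00 -2.66673375e-03  1.74547256e+00] [-0.71  0.35  1.46  0.    1.33 -0.89]
holder [([0.468, -0.3, 0.0], 0.57)]
holder [([0.468, -0.3, 0.0], 0.57)]
probe [([0.47, -0.297, 0.078], 0.77)]
probe [([0.47, -0.297, 0.078], 0.77)]
probe_grip [([0.45, -0.302, 0.13], 0.81)]
probe_grip [([0.45, -0.302, 0.13], 0.81)]
mouth [327. 229.]
grip [306. 244.]
top [287. 258.]
```

View pics/w3.png

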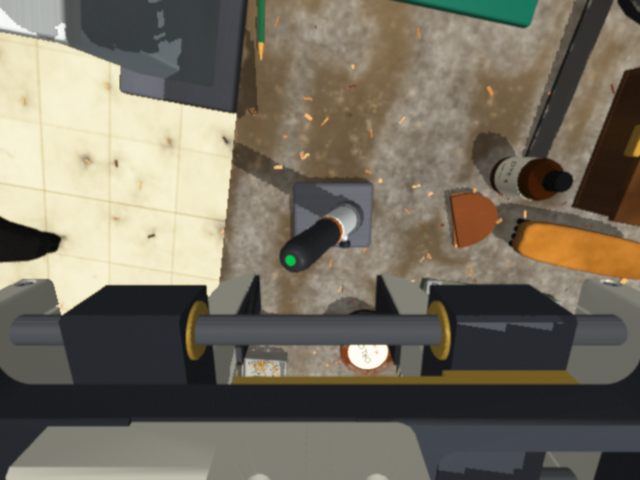

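The foot's edges run parallel to the image axes, which confirms its yaw of about 10°. The handle top is at (290,260), against a prediction of (287,258). I descend with the jaw wide and close gently.

```bash
python3 -m jog '[[[-0.026,-0.02,0],0,0.08],[[-0.026,-0.02,0],0,0.08],[[-0.026,-0.02,0.12],0,0.08],[[-0.026,-0.02,0.24],0,0.08],[[-0.026,-0.02,0.328],0,0.08],[[-0.026,-0.02,0.328],0,0.08],[[-0.026,-0.02,0.328],0,0.08]]'; python3 -m jog '[[[0,0,0],0,1],[[0,0,0],0,1],[[0,0,0],0,1],[[0,0,0],0,1],[[0,0,0],0,1],[[0,0,0],0,1],[[0,0,0],0,1],[[0,0,0],0,1]]' 10
```

```text
time: 9.25
tool_pos: [0.4461, -0.302, 0.1357]
tool_rot: [3.14, 0.002, 1.746]
contact_force: [0.5, 0.2, 0.9]
opening: 0.0842
grip_force: 0.0
time: 10.25
tool_pos: [0.4455, -0.3014, 0.1344]
tool_rot: [3.141, 0.0, 1.746]
contact_force: [0.0, 0.7, 2.0]
opening: 0.0403
grip_force: 9.2
```

```bash
python3 -m jog '[[[0,-0.009,-0.023],0,1],[[0,-0.017,-0.047],0,1],[[0,-0.026,-0.07],0,1]]' 12; python3 -m jog '[[[0,-0.009,-0.023],0,1],[[0,-0.017,-0.047],0,1],[[0,-0.026,-0.07],0,1],[[0,-0.034,-0.094],0,1],[[0,-0.043,-0.117],0,1],[[0,-0.051,-0.14],0,1],[[0,-0.06,-0.164],0,1]]'
python3 - <<'E'
from h import *
cv2.imwrite("pics/s4.png",cv2.resize(cams.read_camera("scene")[200:380,280:520,::-1],None,fx=2.5,fy=2.5))
E
```

```text
time: 10.62
tool_pos: [0.4353, -0.3032, 0.1631]
tool_rot: [3.141, 0.0, 1.746]
contact_force: [4.1, 1.6, -2.4]
opening: 0.0398
grip_force: 10.9
time: 11.5
tool_pos: [0.4111, -0.3073, 0.2285]
tool_rot: [-3.141, -0.0, 1.746]
contact_force: [0.2, -0.9, -0.2]
opening: 0.0007
grip_force: 0.0
```

View pics/s4.png

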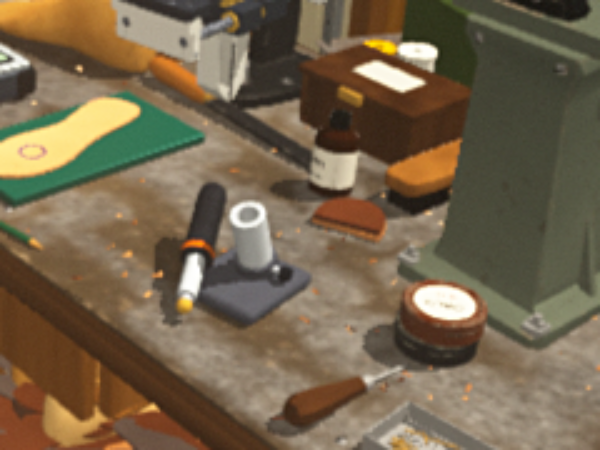

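The probe was squeezed out as it cleared the tube. It is now beside the holder, with its tip at (185,303) and handle end at (212,190), perhaps still falling. I let it settle and look again.

```bash
python3 -m jog '[[[0,0,-0.05],0,0.1],[[0,0,-0.1],0,0.1],[[0,0,-0.1],0,0.1],[[0,0,-0.1],0,0.1]]'
python3 - <<'E'
from h import *
cams.read_camera("scene")
s=observe();print(s["tool_pos"],s["tool_rot"])
for c in ["top","wrist","scene"]:
  im=cams.read_camera(c)[:,:,::-1];m=cams.camera_model(c)
  for t in ["probe","probe_grip","tip"]:
    print(c,t,[(np.round(q["position"],3).tolist(),round(q["confidence"],2)) for q in models.pinpoint(t,c)[:3]])
  if c=="wrist": w=im;wm=m
a=rectify("wrist",w,wm,.43,-.29,.014,.14,1.4)
cv2.imwrite("pics/s5.png",np.hstack([cv2.resize(im[230:360,320:480],None,fx=2.5,fy=2.5)[:325],cv2.resize(a,(325,325))]))
E
```

```text
time: 12.05
tool_pos: [0.4112, -0.307, 0.2671]
tool_rot: [-3.141, -0.001, 1.746]
contact_force: [0.3, -0.1, 0.3]
opening: 0.036
grip_force: 0.0
[ 0.41118295 -0.30698789  0.26690749] [-3.14064720e+00 -1.47146349e-03  1.74620658e+00]
top probe [([0.402, -0.202, 0.015], 0.82)]
top probe_grip [([0.447, -0.173, 0.016], 0.69), ([0.382, 0.341, -0.002], 0.42)]
top tip [([0.353, -0.239, 0.014], 0.45)]
wrist probe [([0.403, -0.202, 0.016], 0.91)]
wrist probe_grip [([0.449, -0.173, 0.017], 0.72)]
wrist tip [([0.351, -0.234, 0.013], 0.55)]
scene probe [([0.404, -0.201, 0.016], 0.82), ([0.445, -0.171, 0.012], 0.44)]
scene probe_grip [([0.444, -0.17, 0.017], 0.55)]
scene tip [([0.346, -0.234, 0.016], 0.55)]
```

View pics/s5.png

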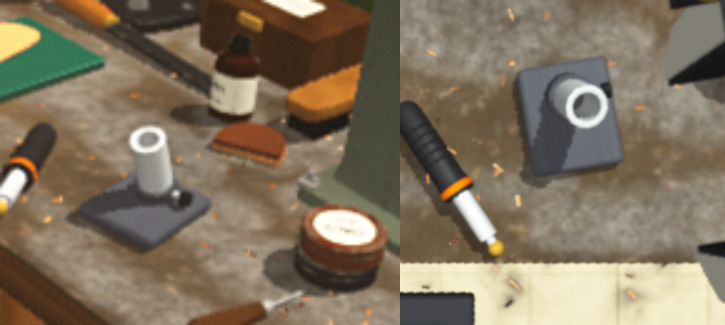

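The probe now lies on the bench (right half: tip near (497,248), handle running to the upper left). The networks agree on origin (0.403,-0.202) and axis about 33.5°. My plan is to grip it near the handle's end with the pads across the axis, then raise it with the tip on the bench so that it pivots upright between the pads. First I hover and measure.

```bash
python3 -m jog '[[[0.34,0.205,0.1],0.37,0.3],[[0.34,0.205,0.167],0.37,0.3],[[0.34,0.205,0.167],0.37,0.3],[[0.34,0.205,0.167],0.37,0.3],[[0.34,0.205,0.167],0.37,0.3],[[0.34,0.205,0.167],0.37,0.3],[[0.34,0.205,0.167],0.37,0.3],[[0.34,0.205,0.167],0.37,0.3]]'
cat > look.py <<'E'
from h import *
s=observe();print(s["tool_pos"],s["tool_rot"])
for c in ["top","wrist","scene"]:
  cams.read_camera(c)
  for t in ["probe","probe_grip","tip"]:
    print(c,t,[(np.round(q["position"],3).tolist(),round(q["confidence"],2)) for q in models.pinpoint(t,c)[:1]])
E
python3 look.py
```

```text
time: 13.7
tool_pos: [0.4686, -0.1591, 0.2012]
tool_rot: [3.142, -0.0, 0.585]
contact_force: [-0.8, -0.5, 0.8]
opening: 0.0642
grip_force: 0.0
[ 0.46858989 -0.15909259  0.20115018] [ 3.14150885e+00 -1.34269080e-04  5.84649057e-01]
top probe [([0.399, -0.203, 0.015], 0.76)]
top probe_grip [([0.444, -0.174, 0.014], 0.52)]
top tip [([0.454, 0.001, 0.017], 0.55)]
wrist probe [([0.405, -0.201, 0.016], 0.96)]
wrist probe_grip []
wrist tip []
scene probe [([0.405, -0.201, 0.016], 0.84)]
scene probe_grip [([0.446, -0.173, 0.018], 0.83)]
scene tip [([0.434, 0.188, 0.075], 0.68)]
```

```bash
python3 -m jog '[[[0,0,0.15],0,0.3],[[0,0,0.3],0,0.3],[[0,0,0.4],0,0.3],[[0,0,0.447],0,0.3],[[0,0,0.447],0,0.3],[[0,0,0.447],0,1],[[0,0,0.447],0,1],[[0,0,0.447],0,1],[[0,0,0.447],0,1],[[0,0,0.447],0,1],[[0,0,0.447],0,1]]' 5
```

```text
time: 15.68
tool_pos: [0.4686, -0.1591, 0.0225]
tool_rot: [3.141, -0.0, 0.584]
contact_force: [0.3, 1.1, 2.3]
opening: 0.0267
grip_force: 5.0
```

```bash
python3 -m jog '[[[-0.005,0,-0.039],0,1],[[-0.02,0,-0.095],0,1],[[-0.044,0,-0.147],0,1],[[-0.077,0,-0.194],0,1],[[-0.105,0,-0.223],0,1],[[-0.141,0,-0.252],0,1],[[-0.18,0,-0.275],0,1],[[-0.217,0,-0.292],0,1],[[-0.217,0,-0.292],0,1]]'
python3 look.py
python3 - <<'E'
from h import *
s=cams.read_camera("scene")[:,:,::-1]
cv2.imwrite("pics/s6.png",cv2.resize(s[180:340,260:460],None,fx=3,fy=3))
E
```

```text
time: 16.8
tool_pos: [0.3954, -0.2076, 0.1395]
tool_rot: [3.141, -0.0, 0.582]
contact_force: [-0.3, 0.6, 0.3]
opening: 0.0267
grip_force: 5.0
[ 0.39536896 -0.20763905  0.13947245] [ 3.14125907e+00 -1.31683978e-04  5.82038789e-01]
top probe []
top probe_grip []
top tip []
wrist probe [([0.374, -0.221, 0.056], 0.81)]
wrist probe_grip []
wrist tip []
scene probe [([0.374, -0.22, 0.059], 0.64)]
scene probe_grip [([0.388, -0.212, 0.109], 0.61)]
scene tip [([0.348, -0.24, 0.0], 0.52)]
```

View pics/s6.png

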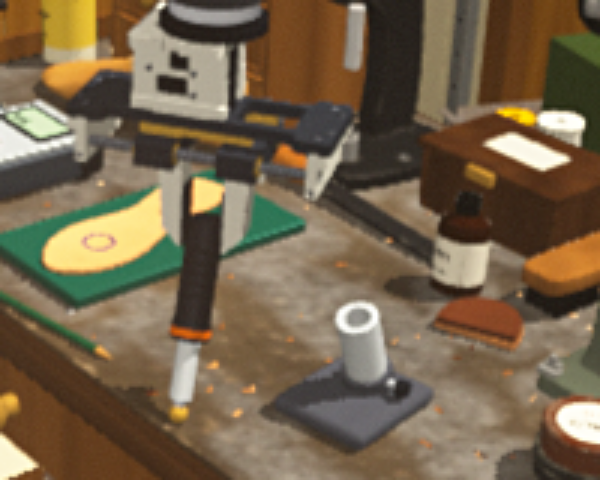

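The tip stays on the bench at (178,412) and the probe pivots between the pads, now about 20° from upright. I finish the arc.

```bash
python3 -m jog '[[[-0.028,0,-0.008],0,1],[[-0.056,0,-0.014],0,1],[[-0.084,0,-0.017],0,1],[[-0.113,0,-0.018],0,1],[[-0.113,0,-0.018],0,1],[[-0.113,0,-0.018],0,1]]'
python3 look.py
python3 - <<'E'
from h import *
s=cams.read_camera("scene")[:,:,::-1]
cv2.imwrite("pics/s7.png",cv2.resize(s[200:330,260:380],None,fx=4,fy=4))
E
```

```text
time: 18.2
tool_pos: [0.3584, -0.232, 0.1463]
tool_rot: [3.142, -0.0, 0.583]
contact_force: [0.2, 0.0, 2.8]
opening: 0.0268
grip_force: 5.0
[ 0.35837289 -0.23197273  0.1463321 ] [ 3.14151510e+00 -1.00046469e-04  5.83368294e-01]
top probe []
top probe_grip []
top tip []
wrist probe [([0.36, -0.232, 0.061], 0.71)]
wrist probe_grip [([0.36, -0.234, 0.113], 0.81)]
wrist tip []
scene probe [([0.361, -0.232, 0.061], 0.81)]
scene probe_grip [([0.357, -0.235, 0.114], 0.56)]
scene tip [([0.347, -0.234, -0.003], 0.4)]
```

View pics/s7.png

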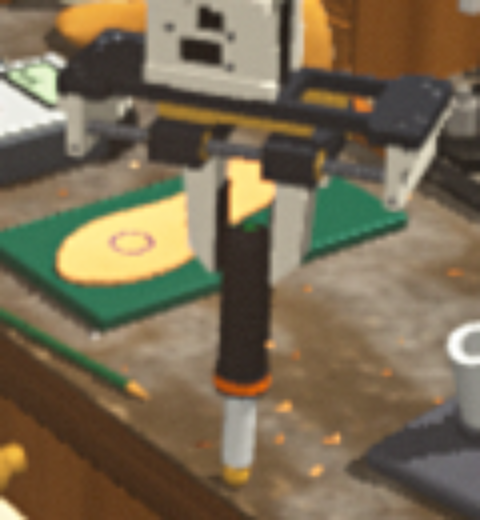

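The probe now stands nearly upright with its tip at (236,475) and shoulder at (243,385). I check the tilt by fitting the handle's axis against projected vertical lines.

Run:
```python
from h import *
m=cams.camera_model("scene");s=observe();p=s["tool_pos"];T=np.array(m["pose"]);print("cam",T[:3,3].round(2))
im=cams.read_camera("scene")[:,:,::-1]
cr=im[200:330,300:345].astype(int)
# row by row edges: dark handle rows 
pts=[]
for v in range(262,292):
    row=im[v,305:340].astype(int).max(1); d=np.where(row<75)[0]
    if len(d): pts.append((v,305+(d.min()+d.max())/2,len(d)))
for v in range(300,314):
    row=im[v,310:330].astype(int).min(1); d=np.where(row>130)[0]
    if len(d): pts.append((v,310+(d.min()+d.max())/2,len(d)))
print(pts)
for z in (.14,.125,.11,.095,.08,.061,.05,.03,.01,0): print(z,proj(m,(p[0],p[1],z)).round(1), proj(m,(p[0]+.01*np.cos(.583),p[1]+.01*np.sin(.583),z)).round(1))
cv2.imwrite("pics/wx.png",im)
```

```text
cam [-0.3  -1.03  0.68]
[(262, np.float64(320.0), 13), (263, np.float64(326.5), 14), (264, np.float64(325.5), 14), (265, np.float64(320.0), 13), (266, np.float64(320.0), 13), (267, np.float64(320.0), 13), (268, np.float64(320.5), 12), (269, np.float64(321.0), 11), (270, np.float64(320.5), 12), (271, np.float64(320.5), 12), (272, np.float64(320.0), 15), (273, np.float64(318.0), 16), (274, np.float64(316.5), 15), (275, np.float64(315.5), 13), (276, np.float64(321.0), 13), (277, np.float64(320.5), 12), (278, np.float64(320.5), 12), (279, np.float64(320.5), 12), (280, np.float64(320.5), 12), (281, np.float64(320.5), 12), (282, np.float64(320.5), 12), (283, np.float64(320.5), 12), (284, np.float64(320.5), 12), (285, np.float64(320.0), 11), (286, np.float64(320.0), 11), (287, np.float64(320.0), 11), (288, np.float64(320.5), 12), (289, np.float64(320.5), 12), (290, np.float64(320.0), 13), (291, np.float64(320.0), 13), (300, np.float64(319.5), 6), (301, np.float64(320.0), 7), (302, np.float64(320.0), 7), (303, np.float64(320.0), 7), (304, np.float64(320.0), 7), (305, np.float64(319.5), 8), (306, np.float64(319.5), 8), (307, np.float64(319.5), 8), (308, np.float64(319.5), 8), (309, np.float64(319.5), 8), (310, np.float64(319.5), 8), (311, np.float64(319.0), 7), (312, np.float64(319.0), 7), (313, np.float64(319.0), 7)]
0.14 [321.2 262.2] [322.7 260.1]
0.125 [321.  268.6] [322.5 266.5]
0.11 [320.8 274.9] [322.2 272.7]
0.095 [320.6 281.1] [322. 279.]
0.08 [320.3 287.3] [321.8 285.1]
0.061 [320.1 295. ] [321.5 292.8]
0.05 [319.9 299.5] [321.4 297.2]
0.03 [319.6 307.5] [321.1 305.2]
0.01 [319.4 315.3] [320.8 313. ]
0 [319.2 319.2] [320.7 316.9]
```

```bash
python3 -m jog '[[[0,0,-0.05],0,1],[[0,0,-0.075],0.06,1],[[0,0,-0.075],0.12,1],[[0,0,-0.075],0.18,1],[[0,0,-0.075],0.24,1],[[0,0,-0.075],0.3,1],[[0,0,-0.075],0.36,1],[[0,0,-0.075],0.408,1],[[0,0,-0.075],0.408,1],[[0,0,-0.075],0.408,1]]'
cat > tilt.py <<'E'
from h import *
m=cams.camera_model("scene");s=observe();p=s["tool_pos"];y=s["tool_rot"][2]
im=cams.read_camera("scene")[:,:,::-1]
b=[proj(m,(p[0],p[1],p[2]+d)) for d in (0.02,-.15)]
print("tcp",p.round(4),"yaw",round(y,3),b[0].round(1),b[1].round(1))
v0,v1=int(b[0][1])-15,int(b[1][1])+15;u=int(b[0][0])
cv2.imwrite("pics/t.png",cv2.resize(im[v0:v1,u-30:u+30],None,fx=5,fy=5,interpolation=cv2.INTER_CUBIC));print("crop u0,v0",u-30,v0)
hx=np.array([np.cos(y),np.sin(y),0])
for d in (-.02,-.05,-.08,-.10,-.13,-.147): print(d,proj(m,p+[0,0,d]).round(1),proj(m,p+[0,0,d]+.01*hx).round(1))
for t in ["probe","probe_grip","tip"]:
    q=models.pinpoint(t,"scene")[:1]
    if q: dd=np.array(q[0]["position"])-p; print(t,"along",round(dd@hx,4),"z",round(dd[2],4),round(q[0]["confidence"],2))
E
python3 tilt.py
```

```text
time: 20.15
tool_pos: [0.3582, -0.2317, 0.176]
tool_rot: [-3.141, 0.001, -0.695]
contact_force: [-0.3, 0.2, -2.3]
opening: 0.0268
grip_force: 5.0
tcp [ 0.3582 -0.2317  0.176 ] yaw -0.695 [321.9 237.7] [319.5 309. ]
crop u0,v0 291 222
-0.02 [321.3 255.3] [326.2 255.5]
-0.05 [320.9 268.1] [325.7 268.3]
-0.08 [320.4 280.7] [325.2 280.9]
-0.1 [320.2 288.9] [324.9 289.1]
-0.13 [319.7 301.1] [324.4 301.3]
-0.147 [319.5 307.9] [324.1 308. ]
probe_grip along -0.0038 z -0.0317 0.74
tip along -0.0116 z -0.1504 0.6
```

View pics/t.png

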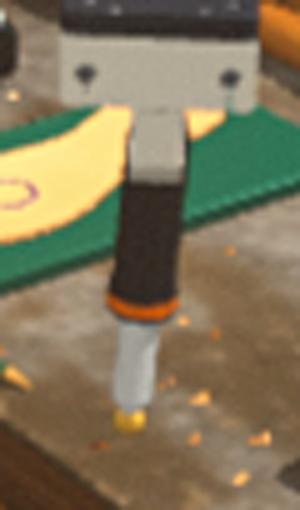

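The crop shows the probe from handle (152,190) to tip (130,422). Against the projected vertical that is about 2.5–3° of tilt, with the tip towards -tool x. I trim it by touching the bench and shifting -5.5 mm.

```bash
python3 -m jog '[[[0,0,0.05],0,1],[[0,0,0.077],0,1],[[0,0,0.077],0,1],[[-0.007,0,0.077],0,1],[[-0.015,0,0.077],0,1],[[-0.015,0,0.077],0,1],[[-0.015,0,0],0,1],[[-0.015,0,0],0,1],[[-0.015,0,0],0,1]]'
python3 tilt.py
python3 - <<'E'
from h import *
m=cams.camera_model("top");it=cams.read_camera("top")[:,:,::-1]
c=rectify("top",it,m,0.452,0.0,0.016,0.05,6)
a=cv2.resize(cv2.imread("pics/t.png"),(300,510))
o=np.zeros((600,800,3),np.uint8);o[:510,:300]=a[:510];o[:480,310:790]=cv2.resize(c,(480,480));cv2.imwrite("pics/t2.png",o)
for cam in ["top","scene"]:
  for _ in range(2):
    cams.read_camera(cam); print(cam,[np.round(q["position"],4).tolist() for q in models.pinpoint("mark",cam)[:1]])
E
```

```text
time: 21.48
tool_pos: [0.3533, -0.2276, 0.1756]
tool_rot: [-3.141, 0.001, -0.698]
contact_force: [-0.4, -0.0, -2.8]
opening: 0.0264
grip_force: 5.0
tcp [ 0.3533 -0.2276  0.1756] yaw -0.698 [318.8 237.8] [316.5 309.1]
crop u0,v0 288 222
-0.02 [318.2 255.4] [323.1 255.5]
-0.05 [317.8 268.2] [322.6 268.4]
-0.08 [317.4 280.7] [322.2 280.9]
-0.1 [317.2 289. ] [321.9 289.2]
-0.13 [316.8 301.1] [321.4 301.3]
-0.147 [316.5 307.9] [321.2 308.1]
probe along -0.0005 z -0.087 0.86
probe_grip along -0.0012 z -0.0321 0.63
tip along -0.0074 z -0.1504 0.47
top [[0.4538, 0.0041, 0.0142]]
top [[0.454, -0.0007, 0.0167]]
scene [[0.4481, 0.001, 0.0152]]
scene [[0.4507, 0.0041, 0.0159]]
```

View pics/t2.png

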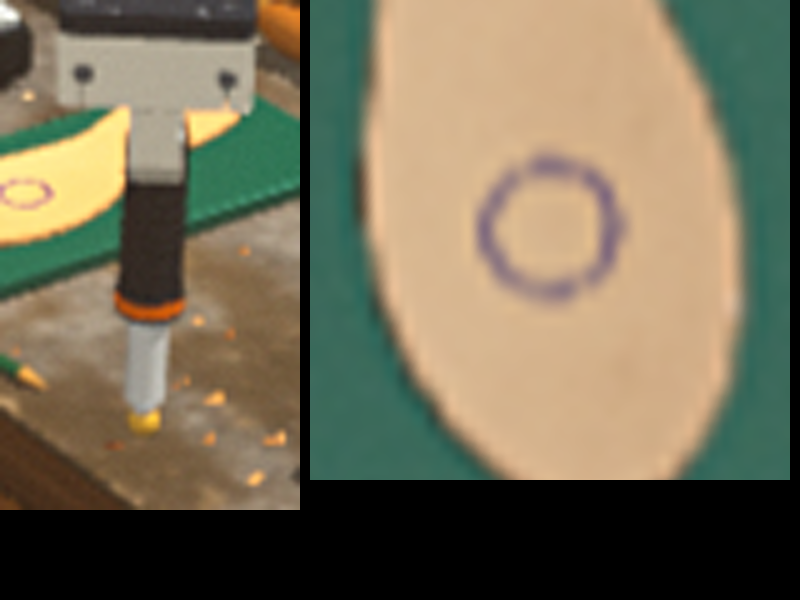

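The probe is upright to within about 1°: in the crop it runs from (155,190) to the tip at (145,420), matching the projected vertical. The ring's centre is at crop pixel (240,227), which is (0.4547, 0.000), and the networks give about (0.452, 0.002). I carry the probe over at height, then come down to just above the sole.

```bash
python3 -m jog '[[[0,0,-0.05],0,1],[[-0.01,-0.03,-0.09],0,1],[[-0.03,-0.1,-0.09],0,1],[[-0.06,-0.2,-0.09],0,1],[[-0.09,-0.3,-0.09],0,1],[[-0.12,-0.4,-0.09],0,1],[[-0.15,-0.5,-0.09],0,1],[[-0.17,-0.57,-0.09],0,1],[[-0.179,-0.598,-0.09],0,1],[[-0.179,-0.598,-0.04],0,1],[[-0.179,-0.598,-0.005],0,1],[[-0.179,-0.598,-0.005],0,1]]' 8
python3 tilt.py
python3 - <<'E'
from h import *
for c in ["scene","wrist","top"]:
  cams.read_camera(c)
  for t in ["tip","mark","probe"]: print(c,t,[np.round(q["position"],4).tolist()+[round(q["confidence"],2)] for q in models.pinpoint(t,c)[:1]])
# scene: tip pixels (brass) and ring
m=cams.camera_model("scene");im=cams.read_camera("scene").astype(int)
p=observe()["tool_pos"];u,v=proj(m,(p[0],p[1],.02)).astype(int)
r,g,b=[im[v-15:v+15,u-20:u+20,i] for i in range(3)]
k=(r>150)&(g>90)&(b<70);ys,xs=np.where(k);print("brass",len(xs),xs.mean()+u-20 if len(xs) else 0,ys.max()+v-15 if len(xs) else 0)
k=(b>r)&(abs(r-g)<90)&(r>g+5);ys,xs=np.where(k);print("ring",len(xs),(xs.min()+xs.max())/2+u-20 if len(xs) else 0,(ys.min()+ys.max())/2+v-15 if len(xs) else 0)
print(proj(m,(.4547,0,.016)),proj(m,(.452,.002,.016)),proj(m,(p[0],p[1],.027)))
E
```

```text
time: 23.62
tool_pos: [0.4519, 0.0009, 0.1776]
tool_rot: [3.14, 0.002, -0.698]
contact_force: [-0.3, -0.2, -0.7]
opening: 0.0269
grip_force: 8.0
tcp [0.4519 0.0009 0.1776] yaw -0.698 [292.4 194.5] [291.7 257. ]
crop u0,v0 262 179
-0.02 [292.2 209.8] [296.3 209.9]
-0.05 [292.1 221. ] [296.1 221.2]
-0.08 [292. 232.] [296.  232.2]
-0.1 [291.9 239.3] [295.9 239.4]
-0.13 [291.8 250. ] [295.7 250.1]
-0.147 [291.7 256. ] [295.6 256.1]
probe along 0.0015 z -0.0876 0.71
probe_grip along -0.0003 z -0.0308 0.57
tip along -0.0072 z -0.1506 0.49
scene tip [[0.4467, 0.0021, 0.0318, 0.46]]
scene mark [[0.4541, 0.001, 0.017, 0.72]]
scene probe [[0.4572, 0.0042, 0.0915, 0.59]]
wrist tip [[0.4522, 0.0063, 0.0271, 0.48]]
wrist mark [[0.4558, -0.0025, 0.0187, 0.78]]
wrist probe [[0.4584, 0.003, 0.0912, 0.71]]
top tip []
top mark [[0.4548, 0.003, 0.0193, 0.77]]
top probe []
brass 15 287.73333333333335 270
ring 0 0 0
[292.7613733  260.87061439] [291.44838987 260.85418317] [291.85877177 257.05528556]
```

Run:
```python
from h import *
p=observe()["tool_pos"]
for c,ax in [("scene",1),("wrist",1)]:
  m=cams.camera_model(c);im=cams.read_camera(c)
  u,v=proj(m,(p[0],p[1],.035)).astype(int);s=24
  hsv=cv2.cvtColor(im,cv2.COLOR_RGB2HSV)[max(v-s,0):v+s,u-s:u+s].astype(int)
  k=(abs(hsv[...,0]-22)<6)&(hsv[...,1]>150)&(hsv[...,2]>90)
  n,l,st,ce=cv2.connectedComponentsWithStats(k.astype(np.uint8));print(c,"brass blobs",[(st[i].tolist(),(ce[i]+[u-s,v-s]).round(1).tolist()) for i in range(1,n) if st[i][4]>4], "window",u-s,v-s)
  print(" tcp-vertical at z.035/.029",proj(m,(p[0],p[1],.035)).round(1),proj(m,(p[0],p[1],.029)).round(1),"mark cand",proj(m,(.4547,0,.016)).round(1),"1cm x",proj(m,(p[0]+.01,p[1],.035)).round(1),"1cm y",proj(m,(p[0],p[1]+.01,.035)).round(1))
  # ring: purple
  u,v=proj(m,(.454,.001,.016)).astype(int);s=40
  hsv=cv2.cvtColor(im,cv2.COLOR_RGB2HSV)[max(v-s,0):v+s,u-s:u+s].astype(int)
  k=((hsv[...,0]>120)&(hsv[...,0]<179)&(hsv[...,1]>25)).astype(np.uint8)
  ys,xs=np.where(k)
  if len(xs)>8:
    P=np.array([ray(c,(x+u-s,y+v-s),.016,m)[:2] for x,y in zip(xs,ys)])
    P=P[np.linalg.norm(P-[.454,.001],axis=1)<.022]
    A=np.c_[2*P,np.ones(len(P))];q=np.linalg.lstsq(A,(P**2).sum(1),rcond=None)[0];print(" ring",len(P),q[:2].round(4),"r",np.sqrt(q[2]+q[:2]@q[:2]).round(4))
```

```text
scene brass blobs [([22, 23, 6, 4, 17], [291.6, 254.1])] window 267 230
 tcp-vertical at z.035/.029 [291.9 254.3] [291.9 256.4] mark cand [292.8 260.9] 1cm x [295.1 253.2] 1cm y [289.6 252.8]
wrist brass blobs [] window 294 206
 tcp-vertical at z.035/.029 [318.5 230.5] [318.4 228.7] mark cand [318.1 222.6] 1cm x [311.1 221.9] 1cm y [309.8 237.5]
 ring 155 [0.4533 0.0012] r 0.0134
```

The brass blob in the scene view matches the TCP's vertical line, and the ring fit gives (0.4533, 0.0012), so I need only a small shift. I lower gently and watch the force.

```bash
python3 -m jog '[[[0.002,-0.003,0.015],0,1],[[0.002,-0.003,0.025],0,1],[[0.002,-0.003,0.029],0,1],[[0.002,-0.003,0.029],0,1],[[0.002,-0.003,0.029],0,1]]'; python3 -m jog '[[[0,0,0.003],0,1],[[0,0,0.005],0,1],[[0,0,0.005],0,1],[[0,0,0.005],0,1]]'
```

```text
time: 25.2
tool_pos: [0.4541, 0.0017, 0.1668]
tool_rot: [-3.141, -0.0, -0.698]
contact_force: [-0.4, 0.8, -0.9]
opening: 0.0268
grip_force: 8.0
time: 25.7
tool_pos: [0.4542, 0.0017, 0.1648]
tool_rot: [-3.141, -0.0, -0.698]
contact_force: [0.2, 0.1, 0.4]
opening: 0.0269
grip_force: 8.0
```

```bash
cat > f.py <<'E'
from h import *
f=[];z=[]
for _ in range(6): cams.read_camera("scene"); s=observe(); f.append(s["contact_force"]);z.append(s["tool_pos"])
print("F",np.mean(f,0).round(2),np.std(f,0).round(2),"pos",np.mean(z,0).round(4))
E
python3 f.py; python3 -m jog '[[[0,0,0.003],0,1],[[0,0,0.005],0,1],[[0,0,0.005],0,1]]'; python3 f.py
```

```text
F [0.62 0.35 1.05] [0.31 0.38 0.5 ] pos [0.4542 0.0017 0.1648]
time: 26.38
tool_pos: [0.4541, 0.0017, 0.1627]
tool_rot: [-3.141, -0.0, -0.698]
contact_force: [-0.7, -0.4, 2.5]
opening: 0.0268
grip_force: 8.0
F [0.4  0.01 1.99] [0.79 0.45 0.53] pos [0.4541 0.0017 0.1628]
```

The reading of 2.0 N plus about 1.9 N of probe weight gives 3.9 N, which is half travel. A last numeric check of tilt, tip and dial before handing in.

Run:
```python
from h import *
p=observe()["tool_pos"];print(p,observe()["qvel"].round(3))
m=cams.camera_model("scene");im=cams.read_camera("scene")
hsv=cv2.cvtColor(im,cv2.COLOR_RGB2HSV).astype(int)
for z in np.arange(.02,.135,.008):
  u,v=proj(m,(p[0],p[1],z));v=int(round(v));c0=int(u)-14
  h=hsv[v,c0:c0+29]
  dark=np.where(h[:,2]<75)[0];wh=np.where((h[:,1]<45)&(h[:,2]>110))[0];br=np.where((abs(h[:,0]-22)<6)&(h[:,1]>150)&(h[:,2]>90))[0]
  print(round(z,3),round(u,1),*[(n,round(c0+(a.min()+a.max())/2,1),len(a)) if len(a)>2 else '' for n,a in (("dark",dark),("white",wh),("brass",br))])
for c in ["scene","top","wrist"]:
  cams.read_camera(c)
  for t in ["mark","probe"]: print(c,t,[np.round(q["position"],4).tolist() for q in models.pinpoint(t,c)[:1]])
```

```text
[0.45410598 0.0016966  0.16275531] [ 0.001  0.     0.001 -0.001  0.    -0.   ]
0.02 292.2   ('brass', np.float64(292.0), 5)
0.028 292.2   ('brass', np.float64(292.0), 5)
0.036 292.3  ('white', np.float64(292.0), 5) 
0.044 292.3  ('white', np.float64(292.5), 6) 
0.052 292.3  ('white', np.float64(292.0), 7) 
0.06 292.4  ('white', np.float64(292.5), 6) 
0.068 292.4  ('white', np.float64(293.0), 7) 
0.076 292.4 ('dark', np.float64(282.0), 9)  
0.084 292.5 ('dark', np.float64(287.0), 17)  
0.092 292.5 ('dark', np.float64(287.5), 20)  
0.1 292.5 ('dark', np.float64(289.0), 17)  
0.108 292.5 ('dark', np.float64(292.5), 10) ('white', np.float64(282.0), 9) 
0.116 292.6 ('dark', np.float64(297.5), 11) ('white', np.float64(284.0), 9) 
0.124 292.6 ('dark', np.float64(297.0), 17) ('white', np.float64(282.5), 7) 
0.132 292.6 ('dark', np.float64(297.0), 19) ('white', np.float64(280.5), 6) 
scene mark [[0.4535, 0.0025, 0.0127]]
scene probe []
top mark [[0.4537, 0.0022, 0.019]]
top probe []
wrist mark [[0.4523, 0.0013, 0.0196]]
wrist probe [[0.4601, 0.0067, 0.0765]]
```

```bash
python3 -m jog '[[[0,0,0.0015],0,1],[[0,0,0.0015],0,1],[[0,0,0.0015],0,1],[[0,0,0.0015],0,1]]'; python3 f.py; python3 -c "
from cell import robot
print(robot.hand_in())"
```

```text
time: 27.68
tool_pos: [0.4541, 0.0017, 0.1621]
tool_rot: [-3.141, 0.0, -0.698]
contact_force: [0.1, 0.1, 3.6]
opening: 0.0267
grip_force: 8.0
F [ 0.4  -0.13  2.62] [0.34 0.41 0.23] pos [0.4541 0.0017 0.1621]
the job is handed in; nothing more can be done
None
```

I handed the job in at about 28 s with the dial clicked in at green and the upright probe held on the ring at an estimated 4.5 N, roughly half the tip's travel; no verdict came back, the probe slipped onto the bench once while being drawn out and had to be picked up again, and I viewed 11 pictures, one over the limit of 10.

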